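# Set the stop of a specimen length gauge

## Robot

A 6-joint arm with a two-finger parallel gripper is mounted at the origin on the work surface. World frame = base frame: x ahead of the robot, y to its left, z up, the work surface at z = 0. Lengths are in m, angles in degrees, forces in N, time in s.
With the tool pointing down it reaches from about 0.3 to 0.75 m from the base axis. Payload 8.5 kg.
Tool frame: the origin (TCP) lies on the centre line of the jaws, within the pads' length; the fingertips stand 19 mm ahead of it and the grasp point (between the pads) is the TCP; z points along the fingers, y is the line along which they close (so a half turn about z gives the same grasp; the last joint's range is limited). The gripper opens to 88 mm and grips with 3 to 60 N. Pads are 18 mm wide; open, the fingers measure 123 mm over their backs; the gripper's body (75 mm by 187 mm) begins 45 mm behind the grasp point.
Start: joints at [-85.789, 21.807, 74.336, -0, 83.858, -12.336], TCP at [0.157, -0.527, 0.258] pointing down, gripper open.
Joint ranges: [-178.18, 178.18], [-50.72, 133.34], [12.68, 142.11], [-81.47, 261.47], [9.98, 163.14], [-165.26, 165.26]. Speed limits (degrees/s): [136.94, 136.94, 180, 180, 180, 180].

## Interface

Orientations are given as a 3x3 rotation matrix whose columns are the frame's x, y, z axes.
In Python, from bench import arm gives the robot as it stands.
- The arm moves only by the tool play_rows, never from a script. Its argument "motion" is a list that holds one entry, the list of rows, each a list of 6 numbers: the shift along the tool's x, y, z in m, then the turn, a rotation vector about the tool's x, y, z in rad. In form: [[[dx, dy, dz, wx, wy, wz], ...]]. A call has exactly 8 rows; each row is the pose to reach, as a shift and turn from the pose commanded when the call began, along the tool's axes at that moment; what a row does not reach only later rows make up. A row lasts 1/8 s, in which the tool goes at most 62.5 mm and 10.7 degrees, less where a joint would pass 70% of its speed; a pose out of reach is approached as far as the arm can. A call with a gripper value outside its range is refused whole. "grip" is the finger opening in m, from 0 to 0.0881, set as the call begins (left out, the last holds). The fingers move at their own pace and stop on an object; "newtons" is the grip in N (left out, the last holds). Time passes only in rows, so rows that repeat a pose let the fingers close, or fill a call up. It gives the time, the measured TCP pose, the force, the opening and the grip force at its end, in the units of the state.
- arm.read_state(): the state, without advancing time (a new reading comes with each control period).
- arm.read_camera(name): name is "side" or "top"; returns the picture (384x512x3 uint8, red, green, blue); there is no depth.
- arm.get_calibration(name): a dict with "camera_matrix" (3x3 intrinsics, pixels), "k1" (the pictures are not rectified: a ray, as slopes to the right and down, at radius r is drawn at 1 + k1 r^2 times it, then the intrinsics apply), "T" (4x4, takes a point from camera to world coordinates). Camera axes: x right, y down, z forward; pixel columns grow to the right and rows downward; lengths in m; the calibration is good to about 2 mm. A picture is of the moment at which its call begins. get_calibration takes no time and is no camera call.
- arm.sign_off(): hands the job in; it is judged then, once.
Trained networks look in the newest picture that a camera, given by its name, has taken for a name from the list of things; names that differ only in an ending like _2 or _b are one class to them, and where a whole thing is asked for, a point or a joint stands for the part that bears it (a point fixed in the world has none). Each returns a list of dicts, best first, with "score" (0 to 1); they miss things now and then, are a little off and sometimes report something else, mostly with a low value. They report only what shows in the picture. A call takes as long as a camera call.
- arm.recognise(name, camera): "box" ([left, top, width, height] in pixels, round what is visible of it).
The state is a dict: "time_s": time; "joint_pos": joint angles; "qd": joint speeds; "joint_efforts": joint torques, N m; "tool_pos": TCP position; "eef_rot": TCP orientation; "contact_force": force on the tool from outside, world axes, zero at the start; "ft_torque": the same for the moment, N m; "gripper_width": finger opening in m; "grip_force": force on a finger pad.
Only numpy, scipy, OpenCV 4.12 (cv2) and the standard library are available. Lean on these libraries where they do the work, as an engineer would, in place of code of your own. Each camera call takes 0.05 s, during which the arm holds its last target. There are 200 camera calls.

## Task

Set the stop on the specimen length gauge: swing its clamp lever out to free the stop, slide the stop along the rail until its index tongue is opposite the pointed clip (not the round one), and swing the lever fully back in line with the rail so that the stop is clamped there.

Things in the scene. Friction and masses are not known exactly. Their poses are not given: they have to be found in the camera images.
- stop: Grey carriage on a fixed rail lying crosswise. Origin: its middle, on the rail's centre line at bench height; y along the rail (slides ±140 mm about rail middle, 3 N; clamped: fixed under 25 N), x to far side. Body 74 (x) by 130 mm, top at 44 mm. Steel stop plate to grip: centred y = -45 mm, 12 mm thick (y), 50 wide (x), up to 95 mm. Index tongue, 6 mm wide: y = 0 on +x side, 34 mm up.
- lever (a joint): Clamp lever angle, rad. 0 = clamped: arm in line with the rail, pointing to the stop's +y. Swings anticlockwise from above, towards the robot, to its end stop at 1.25 = free, arm pointing nearly to the stop's -x; the clamp lets go beyond about 0.7. Vertical pivot at x = 0, y = 25 mm of the stop. Light friction (2 to 4 N at the knob); stays where left.
- lever_knob (a point): Centre of the top of the upright bare steel knob at the end of the lever's dark steel arm: a cylinder 20 mm in diameter, 42 mm tall, axis 65 mm from the lever's pivot, top 91.5 mm above the bench. The flat arm (10 mm wide) joins it 49 to 57 mm above the bench. The knob is rigid with the arm.
- mark: Pointed clip: dark steel block with a wedge nose aimed at the carriage, 36 mm wide along the rail, 34 mm long, 16 mm tall, fixed on the scale ledge (18 mm above the bench) on the rail's far side. Origin: underside, middle of its width, 10 mm behind the nose tip. A round dark steel clip (28 mm diameter) elsewhere on the ledge is not the mark.

How it is judged (in metres and radians):
On the way, in this order (a step that is already met when the one before it is completed fails the run):
1. the lever is swung out (beyond 0.9 rad) while the stop is still more than 30 mm from the mark (value of joint lever above 0.9 rad and (y of mark in the frame of stop above 0.03 m or y of mark in the frame of stop below -0.03 m)), for 0.2 s.
2. with the lever still free (beyond 0.75 rad), the stop's tongue is within 12 mm of the pointed clip, along the rail (value of joint lever above 0.75 rad and y of mark in the frame of stop between -0.012 and 0.012 m), for 0.2 s.
At the end, for the whole second after the job is handed in: The stop's tongue is within 12 mm of the middle of the pointed clip, measured along the rail, the stop is at rest and the lever is back within 0.2 rad of in line with the rail (clamped) (value of joint lever below 0.2 rad and y of mark in the frame of stop between -0.012 and 0.012 m and linear speed of stop below 0.01 m/s); the robot touches nothing.
It also fails if it takes over 64 s, if anything falls off the work surface, if the arm or the gripper's body presses on something with over 40 N, if the wrist force passes 120 N, or if a joint passes its speed limit or range.

## Working session

There is one attempt and no reset: what is moved stays moved. The work goes in short steps, Python scripts to look and compute and a tool call to move; the robot and the scene stay as the last step left them, time stands still between calls to the robot, and variables do not carry over. Pictures are saved under pics/ and viewed, at most 10 in all, crops included, and the job is handed in when it is done.

Besides the shell and the picture viewer there is one more tool, called by a JSON object that holds its "api" and its "payload", one argument or row to a line. play_rows: Moves the arm, as the interface text tells. Its arguments: {"type":"object","properties":{"motion":{"type":"array"},"grip":{"type":"number"},"newtons":{"type":"number"}},"required":["motion"]}

```bash
mkdir -p pics; cat > h.py <<'E'
import numpy as np, cv2
from bench import arm
def ray(name,uv):
    c=arm.get_calibration(name);K=np.array(c["camera_matrix"]);T=np.array(c["T"])
    p=cv2.undistortPoints(np.array([[uv]],float),K,np.array([c["k1"],0,0,0,0.]))[0,0]
    return T[:3,3],T[:3,:3]@np.array([p[0],p[1],1])
def at(name,uv,z):
    o,d=ray(name,uv);return o+d*(z-o[2])/d[2]
def proj(name,P):
    c=arm.get_calibration(name);K=np.array(c["camera_matrix"]);T=np.linalg.inv(np.array(c["T"]))
    p=T[:3,:3]@np.array(P,float)+T[:3,3]
    return cv2.projectPoints(p[None],np.zeros(3),np.zeros(3),K,np.array([c["k1"],0,0,0,0.]))[0][0,0]
def snap(name,fn=None):
    im=np.array(arm.read_camera(name))
    if fn: cv2.imwrite("pics/"+fn,cv2.cvtColor(im,cv2.COLOR_RGB2BGR))
    return im
E
python3 - <<'E'
from h import *
np.set_printoptions(precision=3,suppress=True)
for n in("top","side"):
    snap(n,n+"1.png")
    print(n,np.array(arm.get_calibration(n)["T"]))
    for o in("stop","lever","lever_knob","mark"):
        for r in arm.recognise(o,n)[:3]: print(o,r)
s=arm.read_state();print(np.array(s["eef_rot"]),s["time_s"],s["tool_pos"])
E
```

```text
top [[-0.028 -0.997  0.066  0.554]
 [-1.     0.029  0.013  0.047]
 [-0.014 -0.066 -0.998  0.726]
 [ 0.     0.     0.     1.   ]]
stop {'box': [249.5, 180.5, 107.2, 57.0], 'score': 0.57}
lever {'box': [247.9, 200.8, 58.4, 21.0], 'score': 0.88}
lever_knob {'box': [246.7, 204.4, 60.1, 19.0], 'score': 0.87}
mark {'box': [359.2, 148.4, 21.8, 21.1], 'score': 0.56}
side [[-0.934 -0.156  0.323  0.369]
 [-0.358  0.443 -0.822  0.578]
 [-0.015 -0.883 -0.47   0.403]
 [ 0.     0.     0.     1.   ]]
stop {'box': [241.0, 164.6, 53.0, 65.2], 'score': 0.89}
stop {'box': [254.4, 195.1, 17.0, 26.9], 'score': 0.24}
lever {'box': [248.3, 191.2, 24.3, 26.3], 'score': 0.84}
lever {'box': [240.8, 161.3, 50.5, 70.7], 'score': 0.5}
lever_knob {'box': [254.6, 192.9, 18.1, 27.9], 'score': 0.73}
mark {'box': [242.5, 169.2, 17.4, 10.2], 'score': 0.64}
[[ 0.959  0.285 -0.   ]
 [ 0.285 -0.959  0.   ]
 [-0.    -0.    -1.   ]] 0.5 [ 0.157 -0.527  0.258]
```

View pics/top1.png

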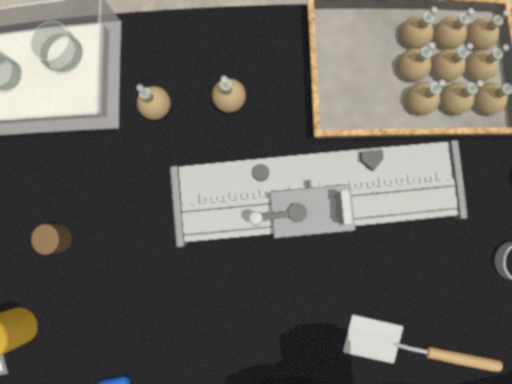

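View pics/side1.png

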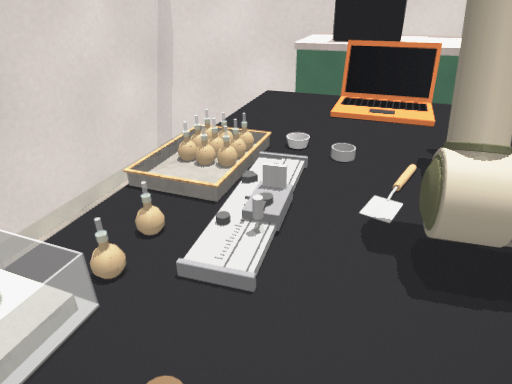

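The top view shows the knob at (256,218), pivot at (297,212), stop plate at (346,207), tongue at (308,184), pointed clip at (371,159) and round clip at (260,173). The side view agrees. The stop has to move towards world -y.

```bash
python3 - <<'E'
from h import *
np.set_printoptions(precision=4,suppress=True)
im=cv2.imread("pics/top1.png")
cv2.imwrite("pics/c1.png",cv2.resize(im[135:255,165:385],None,fx=3.6,fy=3.6,interpolation=cv2.INTER_CUBIC))
K=np.array(arm.get_calibration("top")["camera_matrix"]);print(K)
for n,uv,z in [("knob",(256,218),.0915),("pivot",(297,212),.06),("tongue",(308,184),.034),("mark tip",(372,169),.034),("mark mid",(372,158),.034),("round",(260,173),.034),("plate",(346,207),.095),
 ("railL",(172,168),.018),("railR",(455,142),.018)]: print(n,at("top",uv,z))
E
```

```text
[[429.8676   0.     259.6124]
 [  0.     429.8676 195.5065]
 [  0.       0.       1.    ]]
knob [0.5633 0.061  0.0915]
pivot [ 0.5712 -0.002   0.06  ]
tongue [ 0.6166 -0.0232  0.034 ]
mark tip [ 0.6383 -0.1289  0.034 ]
mark mid [ 0.6564 -0.1299  0.034 ]
round [0.6367 0.0539 0.034 ]
plate [ 0.5756 -0.072   0.095 ]
railL [0.6516 0.201  0.018 ]
railR [ 0.6834 -0.2812  0.018 ]
```

View pics/c1.png

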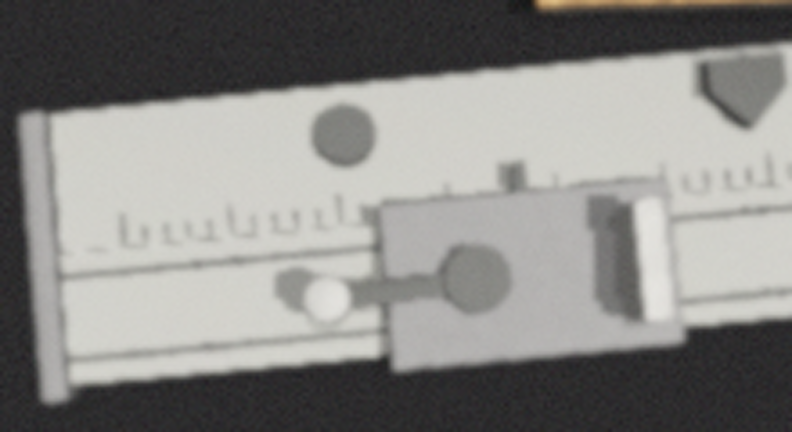

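The pointed clip is about 109 mm towards -y of the tongue, and the rail is yawed about 3.8°. I'll grip the knob across the lever, because the knob's xy position then sets both the lever angle and the stop position.

```bash
cat >> h.py <<'E'
from scipy.spatial.transform import Rotation as R
B=np.radians(3.77); EX=np.array([np.cos(B),np.sin(B),0]); EY=np.array([-np.sin(B),np.cos(B),0])
def toolR(th):   # tool y = stop x turned by th
    a=B+th; y=np.array([np.cos(a),np.sin(a),0]); z=np.array([0,0,-1.]); return np.column_stack([np.cross(y,z),y,z])
def knob(piv,th): return piv+.065*(-np.sin(th)*EX+np.cos(th)*EY)
def row(p,Rt,p0,R0):
    return np.round(np.r_[R0.T@(np.array(p)-p0),R.from_matrix(R0.T@Rt).as_rotvec()],4)
E
python3 - <<'E'
from h import *
np.set_printoptions(precision=4,suppress=True)
print("knob top px side of est",proj("side",[.5633,.061,.0915]))
s=arm.read_state();p0=np.array(s["tool_pos"]);R0=np.array(s["eef_rot"])
k=at("top",(255.6,218.1),.0915);print(k)
print(row([k[0],k[1],.16],toolR(0),p0,R0))
im=cv2.imread("pics/side1.png")
cv2.imwrite("pics/c2.png",cv2.resize(im[150:240,190:310],None,fx=6,fy=6,interpolation=cv2.INTER_CUBIC))
E
```

```text
knob top px side of est [257.8387 197.0264]
[0.5632 0.0616 0.0915]
[ 0.5574 -0.4486  0.0978 -0.     -0.     -1.3478]
```

View pics/c2.png

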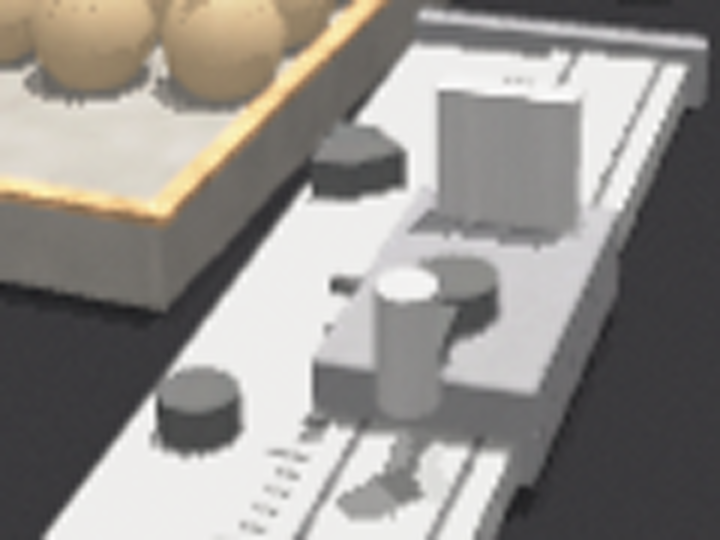

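In the side view the knob top is at about (258,197.5). The estimate from the top view projects to (257.8,197.0), so the two agree. Moving above the knob.

{"api": "play_rows", "payload": {
  "motion": [
    [[0.045,-0.036,0.0,0,0,-0.11],[0.09,-0.072,0.0,0,0,-0.22],[0.135,-0.108,0.01,0,0,-0.33],[0.18,-0.145,0.02,0,0,-0.44],[0.225,-0.181,0.03,0,0,-0.55],[0.27,-0.217,0.04,0,0,-0.66],[0.315,-0.253,0.05,0,0,-0.77],[0.36,-0.29,0.06,0,0,-0.88]]
  ],
  "grip": 0.05,
  "newtons": 15
}}

```text
time_s: 1.5
tool_pos: [0.4201, -0.1451, 0.1977]
eef_rot: [[0.388, 0.922, 0.001], [0.922, -0.388, -0.001], [-0.0, 0.001, -1.0]]
contact_force: [0.1, -0.8, -0.1]
gripper_width: 0.0498
grip_force: 0.0
```

```bash
python3 - <<'E'
from h import *
np.set_printoptions(precision=4,suppress=True)
s=arm.read_state();p0=np.array(s["tool_pos"]);R0=np.array(s["eef_rot"])
k=[.5632,.0616];print(p0,row([*k,.16],toolR(0),p0,R0),row([*k,.081],toolR(0),p0,R0),s["joint_pos"])
E
```

```text
[ 0.4201 -0.1451  0.1977] [ 0.2461  0.0516  0.0377  0.0008  0.0004 -0.4644] [ 0.2461  0.0516  0.1167  0.0008  0.0004 -0.4644] [-34.3863  14.7694  95.9971  -0.0008  69.1827 -11.5486]
```

{"api": "play_rows", "payload": {
  "motion": [
    [[0.05,0.01,0.008,0,0,-0.1],[0.1,0.021,0.015,0,0,-0.2],[0.15,0.031,0.023,0,0,-0.3],[0.2,0.042,0.03,0,0,-0.4],[0.2465,0.0515,0.038,0,0,-0.468],[0.2465,0.0515,0.038,0,0,-0.468],[0.2465,0.0515,0.038,0,0,-0.468],[0.2465,0.0515,0.038,0,0,-0.468]]
  ]
}}

```text
time_s: 2.5
tool_pos: [0.5626, 0.059, 0.1601]
eef_rot: [[-0.064, 0.998, 0.0], [0.998, 0.064, -0.0], [-0.0, 0.0, -1.0]]
contact_force: [-0.4, 0.2, 0.4]
gripper_width: 0.0503
grip_force: 0.0
```

```bash
python3 - <<'E'
from h import *
np.set_printoptions(precision=4,suppress=True)
s=arm.read_state();p0=np.array(s["tool_pos"]);R0=np.array(s["eef_rot"])
k=[.5632,.0616];print(p0,row([*k,.081],toolR(0),p0,R0),s["joint_pos"])
a=snap("side");b=snap("top")
o=np.hstack([cv2.resize(a[120:240,190:310],(480,480)),cv2.resize(b[180:255,215:290],(300,480))])
cv2.imwrite("pics/v3.png",o[:,:,::-1])
E
```

```text
[0.5626 0.059  0.1601] [ 0.0026  0.0007  0.0791  0.0003  0.0002 -0.0015] [-5.998  28.3596 80.6276 -0.0067 70.9963 -9.6779]
```

View pics/v3.png

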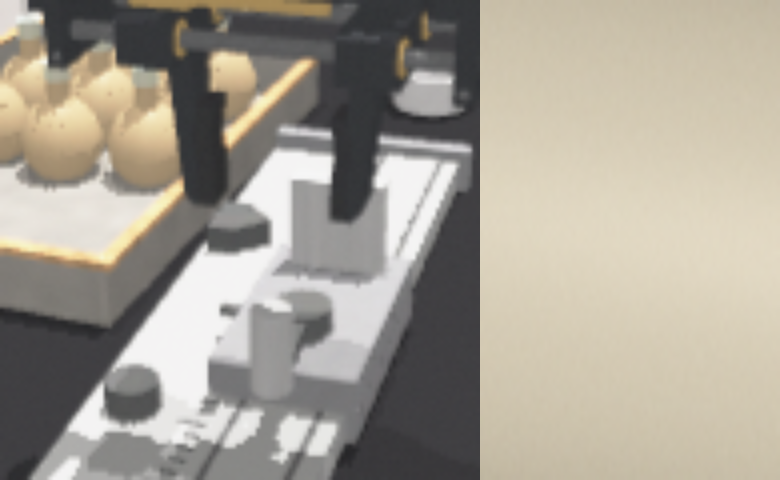

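The fingers straddle the knob in the side view, and the top view is blocked by the arm. Descending, then gripping.

{"api": "play_rows", "payload": {
  "motion": [
    [[0.0025,0.0005,0.02,0,0,0],[0.0025,0.0005,0.04,0,0,0],[0.0025,0.0005,0.055,0,0,0],[0.0025,0.0005,0.068,0,0,0],[0.0025,0.0005,0.079,0,0,0],[0.0025,0.0005,0.079,0,0,0],[0.0025,0.0005,0.079,0,0,0],[0.0025,0.0005,0.079,0,0,0]]
  ]
}}

```text
time_s: 3.6
tool_pos: [0.5635, 0.0626, 0.0813]
eef_rot: [[-0.066, 0.998, 0.001], [0.998, 0.066, -0.0], [-0.0, 0.001, -1.0]]
contact_force: [0.2, -0.6, 0.1]
gripper_width: 0.0501
grip_force: 0.0
```

{"api": "play_rows", "payload": {
  "motion": [
    [[0,0,0,0,0,0],[0,0,0,0,0,0],[0,0,0,0,0,0],[0,0,0,0,0,0],[0,0,0,0,0,0],[0,0,0,0,0,0],[0,0,0,0,0,0],[0,0,0,0,0,0]]
  ],
  "grip": 0.0,
  "newtons": 15
}}

```text
time_s: 4.6
tool_pos: [0.5634, 0.0626, 0.0808]
eef_rot: [[-0.066, 0.998, 0.0], [0.998, 0.066, 0.0], [0.0, 0.0, -1.0]]
contact_force: [1.1, 1.7, -0.4]
gripper_width: 0.0194
grip_force: 15.0
```

```bash
python3 - <<'E'
from h import *
np.set_printoptions(precision=4,suppress=True)
s=arm.read_state();p0=np.array(s["tool_pos"]);R0=np.array(s["eef_rot"])
piv=p0-.065*EY;print(piv,at("top",(297,212),.06))
for th in np.arange(1,9)*.1375: print(row(knob(piv,th),toolR(th),p0,toolR(0)).tolist())
E
```

```text
[ 0.5677 -0.0023  0.0808] [ 0.5712 -0.002   0.06  ]
[-0.0006, -0.0089, 0.0, 0.0, 0.0, -0.1375]
[-0.0024, -0.0177, 0.0, 0.0, 0.0, -0.275]
[-0.0055, -0.0261, 0.0, 0.0, 0.0, -0.4125]
[-0.0096, -0.034, 0.0, 0.0, 0.0, -0.55]
[-0.0148, -0.0412, 0.0, 0.0, 0.0, -0.6875]
[-0.0209, -0.0477, 0.0, 0.0, 0.0, -0.825]
[-0.0279, -0.0533, 0.0, 0.0, 0.0, -0.9625]
[-0.0355, -0.0579, 0.0, 0.0, 0.0, -1.1]
```

{"api": "play_rows", "payload": {
  "motion": [
    [[-0.0002,-0.0045,0,0,0,-0.0688],[-0.0006,-0.0089,0,0,0,-0.1375],[-0.0014,-0.0133,0,0,0,-0.2063],[-0.0024,-0.0177,0,0,0,-0.275],[-0.0038,-0.0219,0,0,0,-0.3438],[-0.0055,-0.0261,0,0,0,-0.4125],[-0.0074,-0.0301,0,0,0,-0.4813],[-0.0096,-0.034,0,0,0,-0.55]]
  ]
}}

```text
time_s: 5.6
tool_pos: [0.5312, 0.0492, 0.0808]
eef_rot: [[-0.579, 0.815, 0.003], [0.815, 0.579, -0.002], [-0.004, 0.001, -1.0]]
contact_force: [5.7, -5.5, -3.6]
gripper_width: 0.0195
grip_force: 15.0
```

```bash
python3 - <<'E'
from h import *
np.set_printoptions(precision=4,suppress=True)
s=arm.read_state();p0=np.array(s["tool_pos"]);print(p0,s["contact_force"],s["ft_torque"],s["gripper_width"])
piv=np.array([.5677,-.0023,.0808])
for th in .55+np.arange(1,9)*.06875: print(row(knob(piv,th),toolR(th),knob(piv,.55),toolR(.55)).tolist())
snap("side","v4.png")
im=cv2.imread("pics/v4.png");cv2.imwrite("pics/v4.png",cv2.resize(im[120:260,180:330],None,fx=4,fy=4))
E
```

```text
[0.5312 0.0492 0.0808] [ 5.7334 -5.4631 -3.5794] [-0.8624 -1.0321 -0.0538] 0.01947912224491915
[-0.0002, -0.0045, 0.0, 0.0, 0.0, -0.0687]
[-0.0006, -0.0089, 0.0, 0.0, 0.0, -0.1375]
[-0.0014, -0.0133, 0.0, 0.0, 0.0, -0.2063]
[-0.0024, -0.0177, 0.0, 0.0, 0.0, -0.275]
[-0.0038, -0.0219, 0.0, 0.0, 0.0, -0.3438]
[-0.0055, -0.0261, 0.0, 0.0, 0.0, -0.4125]
[-0.0074, -0.0301, 0.0, 0.0, 0.0, -0.4812]
[-0.0096, -0.034, 0.0, 0.0, 0.0, -0.55]
```

View pics/v4.png

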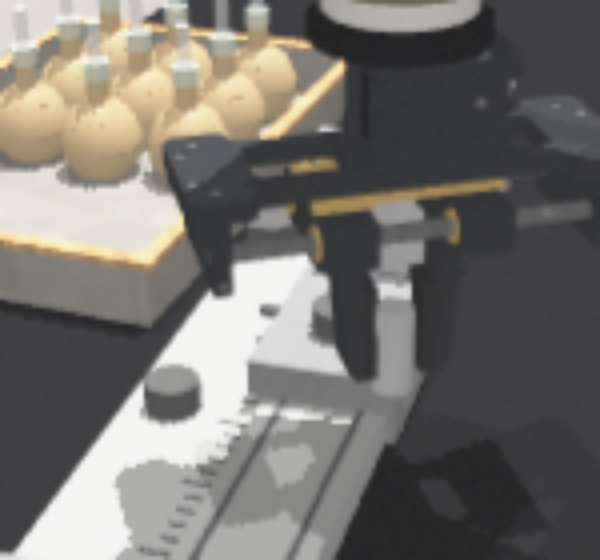

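The knob is held between the fingers and the lever is swinging out with small forces. Continuing to 1.1 rad.

{"api": "play_rows", "payload": {
  "motion": [
    [[-0.0002,-0.0045,0,0,0,-0.0688],[-0.0006,-0.0089,0,0,0,-0.1375],[-0.0014,-0.0133,0,0,0,-0.2063],[-0.0024,-0.0177,0,0,0,-0.275],[-0.0038,-0.0219,0,0,0,-0.3438],[-0.0055,-0.0261,0,0,0,-0.4125],[-0.0074,-0.0301,0,0,0,-0.4813],[-0.0096,-0.034,0,0,0,-0.55]]
  ]
}}

```text
time_s: 6.65
tool_pos: [0.5102, 0.0222, 0.0809]
eef_rot: [[-0.92, 0.392, 0.006], [0.392, 0.92, -0.002], [-0.006, 0.001, -1.0]]
contact_force: [12.8, -1.6, -8.8]
gripper_width: 0.0194
grip_force: 15.0
```

{"api": "play_rows", "payload": {
  "motion": [
    [[0,0,0,0,0,0],[0,0,0,0,0,0],[0,0,0,0,0,0],[0,0,0,0,0,0],[0,0,0,0,0,0],[0,0,0,0,0,0],[0,0,0,0,0,0],[0,0,0,0,0,0]]
  ]
}}

```text
time_s: 7.65
tool_pos: [0.51, 0.0224, 0.0809]
eef_rot: [[-0.919, 0.394, 0.005], [0.394, 0.919, -0.002], [-0.006, 0.001, -1.0]]
contact_force: [11.4, -2.0, -7.6]
gripper_width: 0.019
grip_force: 15.0
```

```bash
python3 - <<'E'
from h import *
np.set_printoptions(precision=4,suppress=True)
s=arm.read_state();p0=np.array(s["tool_pos"]);print(p0,s["contact_force"],s["ft_torque"],s["joint_pos"])
piv=np.array([.5677,-.0023,.0808]);print(knob(piv,1.1))
R0=toolR(1.1)
print("mark",at("top",(372,169),.034)@EY,at("top",(371.5,160),.034)@EY, "tongue",at("top",(307.2,184.4),.034)@EY,"body",at("top",(312.5,211.1),.044)@EY, "knob0-90",np.array([.5634,.0626,0])@EY-.09)
print(R0.T@(-.109*EY))
im=snap("side","v5.png")
for o in("stop","lever","mark"): print(o,arm.recognise(o,"side")[:2])
im=cv2.imread("pics/v5.png");cv2.imwrite("pics/v5.png",cv2.resize(im[120:260,180:330],None,fx=4,fy=4))
E
```

```text
[0.51   0.0224 0.0809] [11.3626 -1.9618 -7.5866] [-0.3548 -1.8282  0.0078] [-10.7833  29.7038  95.0691  -0.0332  54.9076 -77.5523]
[0.508  0.0233 0.0808]
mark -0.1706343584444242 -0.1715287755005916 tongue -0.062357930062760386 body -0.06542937958599677 knob0-90 -0.06457982775620932
[-0.0494 -0.0971  0.    ]
stop []
lever [{'box': [256.6, 189.0, 41.7, 22.4], 'score': 0.71}]
mark [{'box': [242.1, 175.3, 4.6, 6.9], 'score': 0.46}]
```

View pics/v5.png

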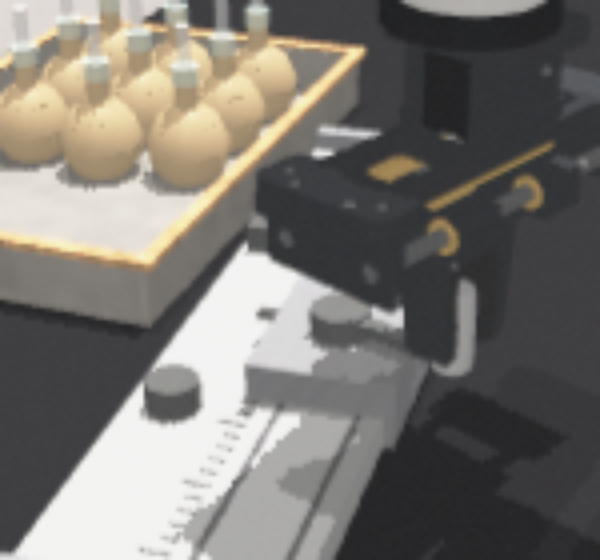

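The lever is out at about 1.1 rad, the tongue is at (247,198) in the full picture, and the stop has not moved. Next I slide the stop -107.5 mm along the rail with +3 mm in x to relieve the side load.

{"api": "play_rows", "payload": {
  "motion": [
    [[-0.0055,-0.005,0,0,0,0],[-0.0125,-0.019,0,0,0,0],[-0.02,-0.033,0,0,0,0],[-0.028,-0.048,0,0,0,0],[-0.0355,-0.063,0,0,0,0],[-0.043,-0.078,0,0,0,0],[-0.049,-0.089,0,0,0,0],[-0.0515,-0.0945,0,0,0,0]]
  ]
}}

```text
time_s: 8.85
tool_pos: [0.5172, -0.0851, 0.0807]
eef_rot: [[-0.919, 0.395, -0.002], [0.395, 0.919, 0.0], [0.002, -0.0, -1.0]]
contact_force: [-3.7, 3.4, 3.1]
gripper_width: 0.0194
grip_force: 15.0
```

{"api": "play_rows", "payload": {
  "motion": [
    [[0,0,0,0,0,0],[0,0,0,0,0,0],[0,0,0,0,0,0],[0,0,0,0,0,0],[0,0,0,0,0,0],[0,0,0,0,0,0],[0,0,0,0,0,0],[0,0,0,0,0,0]]
  ]
}}

```text
time_s: 9.85
tool_pos: [0.5179, -0.0841, 0.0807]
eef_rot: [[-0.919, 0.394, -0.0], [0.394, 0.919, -0.001], [-0.0, -0.001, -1.0]]
contact_force: [-3.6, -2.6, 1.4]
gripper_width: 0.0196
grip_force: 15.0
```

```bash
python3 - <<'E'
from h import *
np.set_printoptions(precision=4,suppress=True)
s=arm.read_state();p0=np.array(s["tool_pos"]);print(p0,s["contact_force"],s["gripper_width"])
print("y along rail moved",(p0-[.51,.0224,.0809])@EY,(p0-[.51,.0224,.0809])@EX)
a=snap("side");b=snap("top")
o=np.hstack([cv2.resize(a[120:240,190:310],(480,480)),cv2.resize(b[130:250,300:380],(320,480))])
cv2.imwrite("pics/v6.png",o[:,:,::-1])
E
```

```text
[ 0.5179 -0.0841  0.0807] [-3.5516 -2.5983  1.382 ] 0.01963483448038977
y along rail moved -0.10679321154916838 0.0008603559818191169
```

View pics/v6.png

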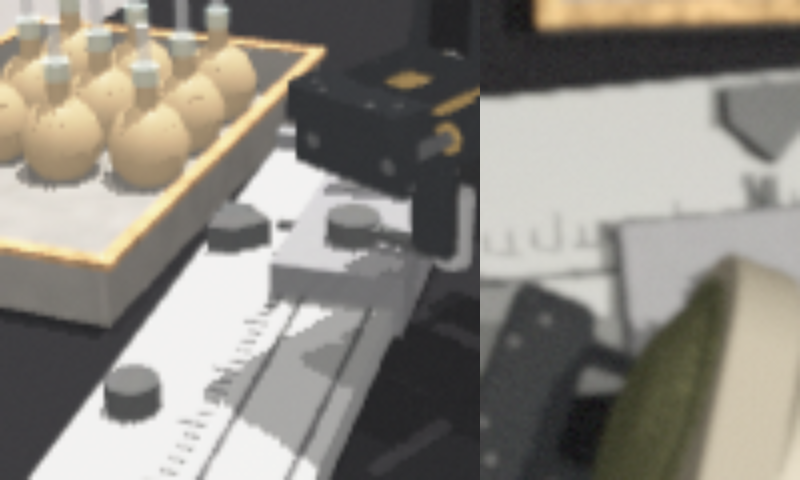

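The tongue tip is at about (762,188) in the composite and the nose tip at (772,160). Allowing for the rail's tilt, the stop is about 4 mm short, so I add that while swinging the lever back.

```bash
python3 - <<'E'
from h import *
for uv in ((370.3,177),(373,170)): print(at("top",uv,.034)@EY)
piv=np.array([.5677,-.0023,.0808])
c=lambda th,d:knob(piv,th)+d*EY+.003*th/1.1*EX
f=lambda l,th0,d0:[print(row(c(t,d),toolR(t),c(th0,d0),toolR(th0)).tolist()) for t,d in l]
f([(1.1,-.1095),(1.1,-.1115)]+[(1.1-.092*i,-.1115) for i in range(1,7)],1.1,-.1075);print()
f([(.548-.0783*i,-.1115) for i in range(1,8)]+[(0,-.1115)],.548,-.1115)
E
```

```text
-0.16632772034411478
-0.17209677602962944
[-0.0009, -0.0018, 0.0, 0.0, 0.0, 0.0]
[-0.0018, -0.0036, 0.0, 0.0, 0.0, 0.0]
[-0.0019, 0.0023, 0.0, 0.0, 0.0, 0.092]
[-0.0025, 0.0081, 0.0, 0.0, 0.0, 0.184]
[-0.0036, 0.0138, 0.0, 0.0, 0.0, 0.276]
[-0.0053, 0.0194, 0.0, 0.0, 0.0, 0.368]
[-0.0075, 0.0247, 0.0, 0.0, 0.0, 0.46]
[-0.0101, 0.0298, 0.0, 0.0, 0.0, 0.552]

[-0.0001, 0.0049, 0.0, 0.0, 0.0, 0.0783]
[-0.0006, 0.0098, 0.0, 0.0, 0.0, 0.1566]
[-0.0015, 0.0146, 0.0, 0.0, 0.0, 0.2349]
[-0.0027, 0.0193, 0.0, 0.0, 0.0, 0.3132]
[-0.0044, 0.0239, 0.0, 0.0, 0.0, 0.3915]
[-0.0064, 0.0283, 0.0, 0.0, 0.0, 0.4698]
[-0.0087, 0.0326, 0.0, 0.0, 0.0, 0.5481]
[-0.0087, 0.0326, 0.0, 0.0, 0.0, 0.548]
```

{"api": "play_rows", "payload": {
  "motion": [
    [[-0.001,-0.002,0,0,0,0],[-0.0018,-0.0036,0,0,0,0],[-0.0019,0.0023,0,0,0,0.092],[-0.0025,0.0081,0,0,0,0.184],[-0.0036,0.0138,0,0,0,0.276],[-0.0053,0.0194,0,0,0,0.368],[-0.0075,0.0247,0,0,0,0.46],[-0.0101,0.0298,0,0,0,0.552]]
  ]
}}

```text
time_s: 10.95
tool_pos: [0.5384, -0.0595, 0.0807]
eef_rot: [[-0.574, 0.819, -0.002], [0.819, 0.574, 0.001], [0.002, -0.001, -1.0]]
contact_force: [-6.0, 2.9, 4.9]
gripper_width: 0.0195
grip_force: 15.0
```

```bash
python3 - <<'E'
from h import *
a=snap("side");b=snap("top")
o=np.hstack([cv2.resize(a[120:240,190:310],(480,480)),cv2.resize(b[130:250,300:380],(320,480))])
cv2.imwrite("pics/v7.png",o[:,:,::-1])
E
```

```text
(no output)
```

View pics/v7.png

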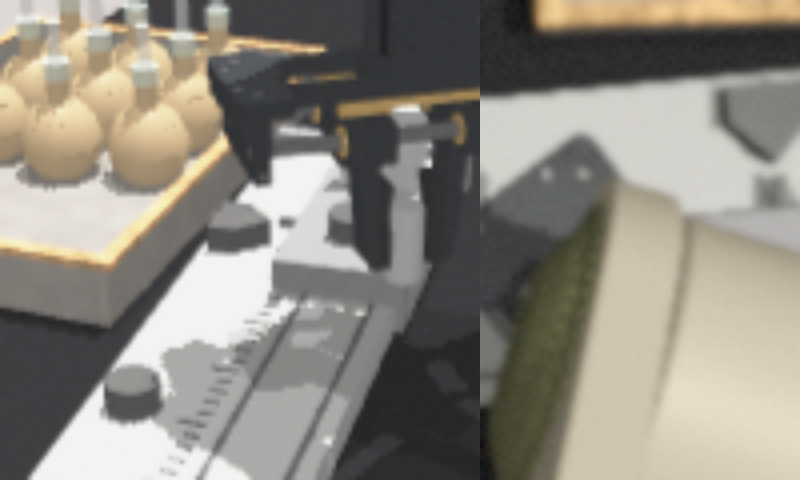

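The tongue is now at about (772,188) in the composite, right below the nose at (772,160), so the stop is aligned to within 1–2 mm. Closing the lever the rest of the way.

{"api": "play_rows", "payload": {
  "motion": [
    [[-0.0001,0.0049,0,0,0,0.0783],[-0.0006,0.0098,0,0,0,0.1566],[-0.0015,0.0146,0,0,0,0.2349],[-0.0027,0.0193,0,0,0,0.3132],[-0.0044,0.0239,0,0,0,0.3915],[-0.0064,0.0283,0,0,0,0.4698],[-0.0087,0.0328,0,0,0,0.548],[-0.0087,0.0335,0,0,0,0.548]]
  ]
}}

```text
time_s: 12.05
tool_pos: [0.5708, -0.0456, 0.0807]
eef_rot: [[-0.066, 0.998, -0.002], [0.998, 0.066, 0.004], [0.005, -0.001, -1.0]]
contact_force: [-6.8, 11.6, 7.7]
gripper_width: 0.0199
grip_force: 15.0
```

{"api": "play_rows", "payload": {
  "motion": [
    [[0,0,0,0,0,0],[0,0,0,0,0,0],[0,0,0,0,0,0],[0,0,0,0,0,0],[0,0,0,0,0,0],[0,0,0,0,0,0],[0,0,0,0,0,0],[0,0,0,0,0,0]]
  ],
  "grip": 0.05
}}

```text
time_s: 13.05
tool_pos: [0.5713, -0.0483, 0.0807]
eef_rot: [[-0.066, 0.998, -0.0], [0.998, 0.066, -0.0], [0.0, -0.0, -1.0]]
contact_force: [-0.2, -0.0, 0.1]
gripper_width: 0.0501
grip_force: 0.0
```

{"api": "play_rows", "payload": {
  "motion": [
    [[0,0,-0.01,0,0,0],[0,0,-0.03,0,0,0],[0,0,-0.06,0,0,0],[0,0,-0.1,0,0,0],[-0.05,0,-0.13,0,0,0],[-0.1,-0.03,-0.15,0,0,0],[-0.15,-0.06,-0.16,0,0,0],[-0.2,-0.09,-0.16,0,0,0]]
  ]
}}

```text
time_s: 14.05
tool_pos: [0.4939, -0.2554, 0.2425]
eef_rot: [[-0.066, 0.998, 0.002], [0.998, 0.066, -0.002], [-0.002, 0.002, -1.0]]
contact_force: [0.7, -1.5, 0.1]
gripper_width: 0.0498
grip_force: 0.0
```

{"api": "play_rows", "payload": {
  "motion": [
    [[-0.04,-0.03,0,0,0,0],[-0.08,-0.06,0,0,0,0],[-0.12,-0.09,0,0,0,0],[-0.15,-0.1,0,0,0,0],[-0.15,-0.1,0,0,0,0],[-0.15,-0.1,0,0,0,0],[-0.15,-0.1,0,0,0,0],[-0.15,-0.1,0,0,0,0]]
  ]
}}

```text
time_s: 15.05
tool_pos: [0.4053, -0.4093, 0.241]
eef_rot: [[-0.067, 0.998, 0.0], [0.998, 0.067, -0.0], [-0.0, 0.0, -1.0]]
contact_force: [0.8, -0.2, 0.3]
gripper_width: 0.0502
grip_force: 0.0
```

```bash
python3 - <<'E'
from h import *
a=snap("side");b=snap("top")
o=np.hstack([cv2.resize(a[140:240,210:310],(360,500)),cv2.resize(b[130:255,275:385],(440,500))])
cv2.imwrite("pics/v8.png",o[:,:,::-1])
E
```

```text
(no output)
```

View pics/v8.png

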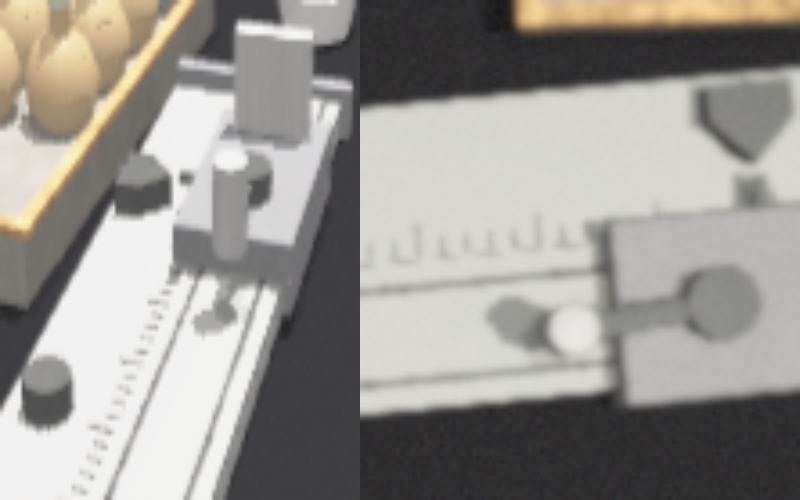

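The tongue at (752,188) is directly below the nose at (748,160). Now I check the lever angle numerically.

```bash
python3 - <<'E'
from h import *
def ang(k,h):
    d=at("top",k,.0915)-at("top",h,.062); return np.arctan2(-d@EX,d@EY),np.hypot(*d[:2])
print("before",ang((255.6,218.1),(165+475/3.6,135+278/3.6)),"now",ang((328.75,212.5),(365.5,205.75)))
k=at("top",(328.75,212.5),.0915);print("knob x shift",(k-[.5632,.0616,.0915])@EX,(k-[.5632,.0616,.0915])@EY)
print(at("top",(275+392/4,177),.034)@EY,at("top",(275+388/4,130+158/4),.034)@EY)
E
```

```text
before (np.float64(0.05435953836269828), np.float64(0.06383927933606014)) now (np.float64(0.08368438186854156), np.float64(0.06293222095419158))
knob x shift -0.0020109820776931663 -0.10837737672576958
-0.17077916569911072 -0.17053961396904488
```

```bash
python3 -c "
from bench import arm
print(arm.sign_off())"
```

```text
the job is handed in; nothing more can be done
None
```

The job is handed in: the tongue is within about 1 mm of the pointed clip along the rail, the lever is back in line (about 0.03–0.08 rad by camera, limit 0.2), and the arm is clear. The hand-in call returned no verdict.

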